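# Fit the adjustable wrench to the nut and tighten it

## Robot

A 7-joint arm with a two-finger parallel gripper is mounted at the origin on a cart in front of the work surface, level with it; the furniture and walls round the work are solid. World frame = base frame: x ahead of the robot, y to its left, z up, the work surface at z = 0. Lengths are in m, angles in degrees, forces in N, time in s.
With the tool pointing down it reaches from about 0.425 to 0.875 m from the base axis. Payload 8.4 kg.
Tool frame: the origin (TCP) lies on the centre line of the jaws, within the pads' length; the fingertips stand 8 mm ahead of it and the grasp point (between the pads) lies 11 mm behind it; x points along the fingers, y is the direction in which the jaws open and shut, and the axes are right-handed (so a half turn about x gives the same grasp; the last joint's range is limited). The gripper opens to 87 mm and grips with 3 to 60 N. Pads are 19 mm wide; open, the fingers measure 117 mm over their backs; the gripper's body (75 mm by 190 mm) begins 51 mm behind the grasp point.
Start: joints at [59.175, 19.091, 2.286, 83.961, -0.768, 76.965, -3.352], TCP at [0.276, -0.588, 0.231] pointing down, gripper open.
Joint ranges: [-147.57, 147.57], [-21.85, 119.76], [-74.77, 79.35], [14.55, 137.4], [-85.83, 265.84], [4.83, 119.75], [-152.11, 152.11]. Speed limits (degrees/s): [127.2, 127.2, 159.86, 159.86, 180, 180, 180].

## Interface

Orientations are given as a 3x3 rotation matrix whose columns are the frame's x, y, z axes.
In Python, from bench import observe, cams, robot gives the robot as it stands.
- The arm moves only by the tool send_rows, never from a script. Its argument "increments" is a list of rows, each a list of 5 numbers: the opening, from -1 (shut) to 1 (fully open), so that 0 is half open, then the shift along the world's x, y, z scaled (see below), then the turn about the world's z scaled (see below). In form: [[grip, tx, ty, tz, turn], ...]. A call has 1 to 12 rows; each row shifts and turns the commanded pose from where the row before left it; what a row does not reach is not made up. The controller multiplies each number of a shift by 1 m and each number of a turn by 180 degrees. A row lasts 1/8 s, in which the tool goes at most 62.5 mm and 10.7 degrees, less where a joint would pass 70% of its speed; a pose out of reach is approached as far as the arm can. A call with a number of a shift or a turn outside -1 to 1 is refused whole. A call with a gripper value outside its range is refused whole. The fingers move at their own pace and stop on an object; "squeeze" is the grip in N (left out, the last holds). Time passes only in rows, so rows that do not move let the fingers close. It gives the time, the measured TCP pose, the force and the opening at its end, in the units of the state.
- observe(): the state, without advancing time (a new reading comes with each control period).
- cams.capture(name): name is "side" or "top"; returns a dict with "pixels" (400x640x3 uint8, red, green, blue), "camera_matrix" (3x3 intrinsics, pixels), "T" (4x4, takes a point from camera to world coordinates). Camera axes: x right, y down, z forward; pixel columns grow to the right and rows downward; lengths in m; the calibration is good to about 2 mm. A picture is of the moment at which its call begins. There is no depth.
- robot.finish_job(): hands the job in, once; it reports no verdict.
The state is a dict: "time": time; "joint_pos": joint angles; "joint_velocities": joint speeds; "effort": joint torques, N m; "eef_pos": TCP position; "tool_rot": TCP orientation; "force": force on the tool from outside, world axes, zero at the start; "moment": the same for the moment, N m; "grip_width": opening from 0.0 (shut) to 1.0 (fully open).
Only numpy, scipy, OpenCV 4.12 (cv2) and the standard library are available. Lean on these libraries where they do the work, as an engineer would, in place of code of your own. Each camera call takes 0.05 s, during which the arm holds its last target.

## Task

The adjustable wrench on the clamping fixture sits round the hex nut with its jaws too wide. Roll its upright worm clockwise (seen from above) until the jaws just fit the nut, then swing the wrench handle clockwise until it meets the stop pin, so that the nut turns with it, and let go.

Things in the scene. Friction and masses are not known exactly. Their poses are not given: they have to be found in the camera images.
- worm_grip (a point): Point to grip on the wrench's worm: an upright dark ribbed steel drum, 26 mm diameter and 43 mm tall, that stands on the wrench head beside the nut, in the grey clamping fixture. The point lies on the drum's vertical axis, 15 mm below its top, about 98 mm above the bench; nothing else on the fixture is higher than 78 mm. z points up. It turns with the worm.
- handle_grip (a point): Point to grip or push on the steel wrench's handle (a flat bar 20 mm wide, 14 mm thick, from 75 to 213 mm from the nut), 140 mm from the nut's axis, at half its thickness, about 63 mm above the bench. The wrench swings level about the nut's vertical axis and cannot be lifted off. The point's own +y points along the handle to the nut's axis (140 mm away), x across the handle, z up.
- worm (a joint): Rolling of the worm (rad), grows clockwise seen from above. At 0 the jaws stand 40 mm apart, at 1.30 they just touch the nut's flats (30 mm) and the worm goes stiff; both jaws move in alike, the gap closing by 7.7 mm for each rad. It starts between 0 and 0.25, so one turn of the wrist does it. It needs about 0.12 N m and stays where it is left.
- wrench (a joint): Swing of the wrench about the nut (rad), grows clockwise seen from above. It starts near 0 to 0.06 and meets the upright 12 mm stop pin of the fixture at 0.82. It needs about 3 N at the handle and stays where it is left.
- hex_nut (a joint): Turn of the hex nut (30 mm across flats, 18 mm tall, steel) on its stud (rad), grows clockwise seen from above; starts near 0. It turns with the wrench only if the jaws fit.

How it is judged:
By the outcome, as a careful person would: the job done as asked, in the order asked, and still so for the second after the job is handed in, with the robot touching nothing.
It also fails if it takes over 48 s, if anything falls off the work surface, if the arm or the gripper's body presses on something with over 40 N, if the wrist force passes 120 N, or if a joint passes its speed limit or range.

## Working session

There is one attempt and no reset: what is moved stays moved. The work goes in short steps, Python scripts to look and compute and a tool call to move; the robot and the scene stay as the last step left them, time stands still between calls to the robot, and variables do not carry over. Pictures are saved under pics/ and viewed, and the job is handed in when it is done.

Besides the shell and the picture viewer there is one more tool, called after "Emit:" as name([rows], argument=value, ...), one row to a line, values as JSON. send_rows: Moves the arm, as the interface text tells. Its arguments: {"type":"object","properties":{"increments":{"type":"array"},"squeeze":{"type":"number"}},"required":["increments"]}

```bash
mkdir -p pics; ls
cat > h.py <<'E'
import numpy as np,cv2
from bench import observe,cams,robot
def cap(n,f):
    c=cams.capture(n); np.savez('pics/'+f,p=c['pixels'],K=c['camera_matrix'],T=c['T'])
    cv2.imwrite('pics/'+f+'.png',c['pixels'][:,:,::-1]); return c
def load(f): return np.load('pics/'+f+'.npz')
def crop(f,u0,v0,u1,v1,s,o):
    p=load(f)['p'][v0:v1,u0:u1,::-1]; cv2.imwrite('pics/'+o+'.png',cv2.resize(p,None,fx=s,fy=s,interpolation=cv2.INTER_CUBIC))
def atz(f,uv,z):
    d=load(f);K,T=d['K'],d['T']; r=T[:3,:3]@np.linalg.inv(K)@np.array([*uv,1.]); o=T[:3,3]; return o+r*(z-o[2])/r[2]
def proj(f,X):
    d=load(f);T=np.linalg.inv(d['T']);x=d['K']@(T[:3,:3]@np.array(X)+T[:3,3]); return x[:2]/x[2]
E
python3 - <<'E'
from h import *
cap('top','t0');cap('side','s0')
np.set_printoptions(precision=3,suppress=True)
for f in('t0','s0'):print(load(f)['K'],load(f)['T'])
print(observe())
E
```

```text
pics
[[376.678   0.    323.067]
 [  0.    376.678 199.703]
 [  0.      0.      1.   ]] [[ 0.01  -0.997  0.074  0.539]
 [-1.    -0.01  -0.001 -0.087]
 [ 0.001 -0.074 -0.997  0.97 ]
 [ 0.     0.     0.     1.   ]]
[[403.718   0.    319.581]
 [  0.    403.718 197.789]
 [  0.      0.      1.   ]] [[-0.944 -0.199  0.262  0.375]
 [-0.329  0.543 -0.772  0.578]
 [ 0.012 -0.815 -0.579  0.588]
 [ 0.     0.     0.     1.   ]]
{'time': 0.1, 'joint_pos': array([59.175, 19.126,  2.286, 84.007, -0.77 , 76.966, -3.351]), 'joint_velocities': array([ 0.001, -0.061, -0.027, -0.074, -0.066, -0.037,  0.049]), 'effort': array([  0.003, -65.781,   1.34 , -40.471,  -0.06 ,   0.041,  -0.   ]), 'eef_pos': array([ 0.276, -0.588,  0.23 ]), 'tool_rot': array([[-0.001,  0.425, -0.905],
       [ 0.001, -0.905, -0.425],
       [-1.   , -0.001,  0.   ]]), 'force': array([-0.39 ,  0.107, -0.625]), 'moment': array([0.003, 0.025, 0.004]), 'grip_width': 0.9996444093940913}
```

View pics/t0.png

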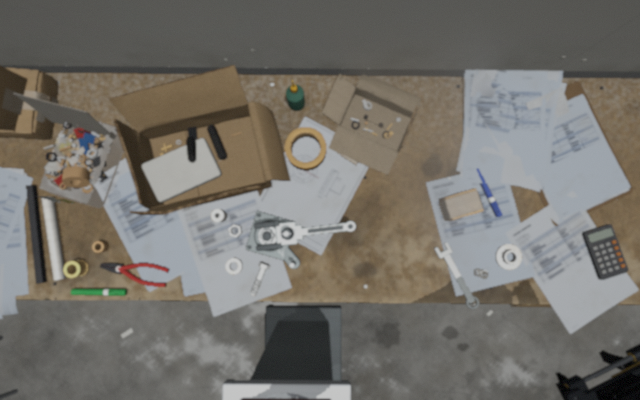

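View pics/s0.png

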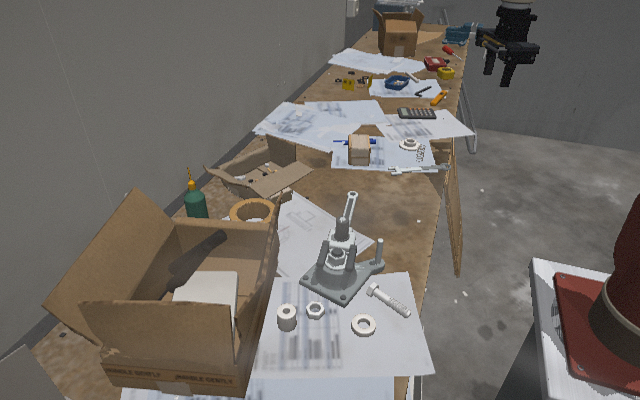

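Run:
```python
from h import *
crop('t0',235,195,365,280,6,'t0c');crop('s0',280,180,400,320,4.2,'s0c')
```

```text
(no output)
```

View pics/t0c.png

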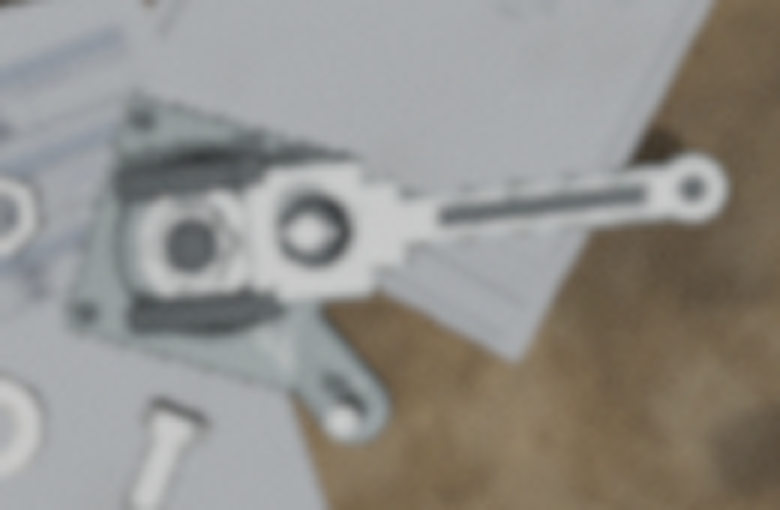

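View pics/s0c.png

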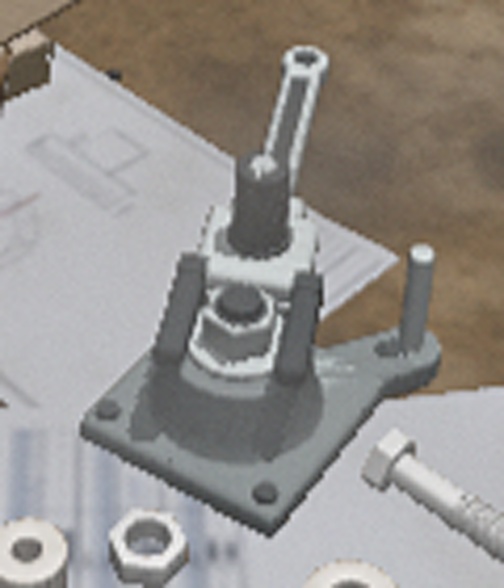

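Top crop: stud at about px (267,236), worm top (287,233), handle end hole (350.5,226), stop pin top (292,265). Side crop: worm top (342.6,218), pin top (380,240.5).

Run:
```python
from h import *
np.set_printoptions(precision=4,suppress=True)
t=lambda u,v:(235+u/6,195+v/6)
s=lambda u,v:(280+u/4.2,180+v/4.2)
wt=atz('t0',t(313,230),.113);ws=atz('s0',s(263,162),.113)
print('worm',wt,ws)
print('stud top',atz('t0',t(190,245),.075),atz('s0',s(243,300),.078))
e=atz('t0',t(693,188),.070);print('end',e,atz('s0',s(305,58),.070))
for z in (.07,.078,.09):print('pin',atz('t0',t(343,418),z),atz('s0',s(423,255),z))
print('handle mid', atz('t0',t(545,202),.070))
print('flange worm base in side', atz('s0',s(262,240),.07))
```

```text
worm [ 0.5253 -0.0069  0.113 ] [ 0.5264 -0.0063  0.113 ]
stud top [0.5183 0.045  0.075 ] [0.5181 0.0471 0.078 ]
end [ 0.5427 -0.1535  0.07  ] [ 0.5446 -0.1532  0.07  ]
pin [ 0.4509 -0.0159  0.07  ] [ 0.4512 -0.0183  0.07  ]
pin [ 0.4517 -0.0166  0.078 ] [ 0.4501 -0.0091  0.078 ]
pin [ 0.4528 -0.0175  0.09  ] [0.4483 0.0048 0.09  ]
handle mid [ 0.5366 -0.0948  0.07  ]
flange worm base in side [ 0.524 -0.003  0.07 ]
```

Emit:
send_rows([
  [1,0.0227,0.0528,0,0.05],
  [1,0.0227,0.0528,0,0.05],
  [1,0.0227,0.0528,0,0.05],
  [1,0.0227,0.0528,0,0.05],
  [1,0.0227,0.0528,0,0.05],
  [1,0.0227,0.0528,0,0.05],
  [1,0.0227,0.0528,0,0.05],
  [1,0.0227,0.0528,0,0.05],
  [1,0.0227,0.0528,0,0.05],
  [1,0.0227,0.0528,0,0.05],
  [1,0.0227,0.0528,0,0.05],
  [1,0,0,0,0],
], squeeze=20)

```text
time: 1.6
eef_pos: [0.5265, -0.0023, 0.2304]
tool_rot: [[-0.0, 0.822, 0.569], [0.002, 0.569, -0.822], [-1.0, 0.001, -0.002]]
force: [0.2, 0.0, -0.1]
grip_width: 0.997
```

Emit:
send_rows([
  [1,0,0,-0.03,0],
  [1,0,0,-0.03,0],
  [1,0,0,-0.03,0],
  [1,0,0,0,0],
])

```text
time: 2.1
eef_pos: [0.524, -0.0085, 0.1385]
tool_rot: [[-0.005, 0.828, 0.56], [0.0, 0.56, -0.828], [-1.0, -0.004, -0.003]]
force: [0.1, 0.2, -0.2]
grip_width: 0.998
```

Run:
```python
from h import *
np.set_printoptions(precision=4,suppress=True)
cap('top','t1');cap('side','s1')
o=observe();print(o['eef_pos'],o['joint_pos'])
crop('t1',215,170,365,280,5,'t1c');crop('s1',270,120,430,280,3.7,'s1c')
for f in('t1','s1'):print(proj(f,[.5257,-.0065,.113]),proj(f,o['eef_pos']))
```

```text
[ 0.526  -0.008   0.1412] [ 25.2465  11.2576 -32.2892 106.2128   6.6452  64.3859  24.6639]
[286.9961 233.1496] [286.4911 233.2322]
[343.0267 218.5913] [343.8163 206.1514]
```

View pics/s1c.png

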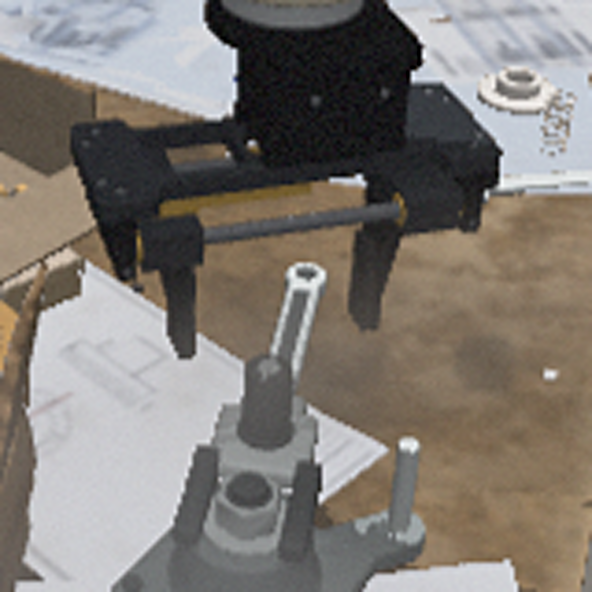

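View pics/t1c.png

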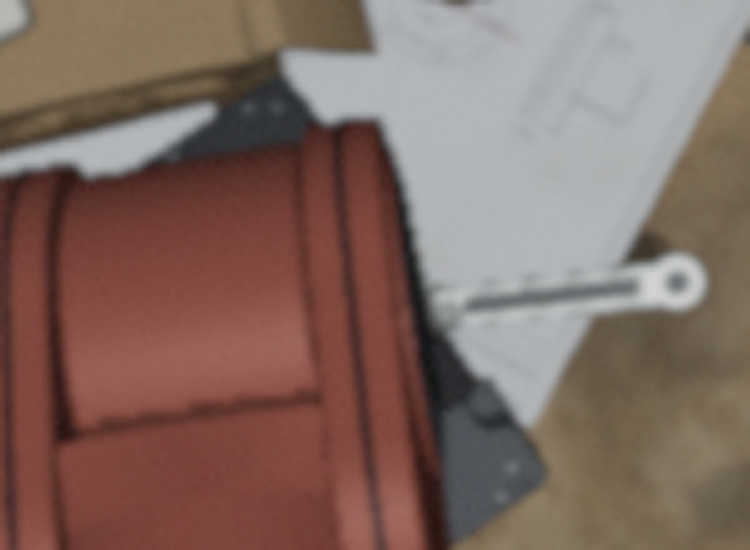

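Top crop: gripper end near the box (corner around (275,60)/5) but clear in x-y; side crop: fingers straddle the worm, top at (265,365). Descend and grip.

Emit:
send_rows([
  [1,0,0,-0.025,0],
  [1,0,0.001,-0.026,0],
  [1,0,0,0,0],
  [1,0,0,0,0],
])

```text
time: 2.7
eef_pos: [0.5268, -0.0067, 0.0913]
tool_rot: [[0.002, 0.828, 0.561], [-0.0, 0.561, -0.828], [-1.0, 0.002, 0.001]]
force: [-1.0, -0.5, -0.0]
grip_width: 0.997
```

Emit:
send_rows([
  [-1,0,0,0,0],
  [-1,0,0,0,0],
  [-1,0,0,0,0],
  [-1,0,0,0,0],
  [-1,0,0,0,0],
  [-1,0,0,0,0],
], squeeze=20)

```text
time: 3.45
eef_pos: [0.5258, -0.0066, 0.0895]
tool_rot: [[-0.0, 0.828, 0.561], [0.0, 0.561, -0.828], [-1.0, -0.0, -0.0]]
force: [0.1, -0.6, -0.1]
grip_width: 0.401
```

Run:
```python
from h import *
np.set_printoptions(precision=4,suppress=True)
o=observe()
for k in('time','eef_pos','force','moment','grip_width','joint_pos'):print(k,o[k])
```

```text
time 3.45
eef_pos [ 0.5258 -0.0066  0.0895]
force [ 0.1077 -0.5635 -0.0698]
moment [ 0.0679 -0.0839 -0.0006]
grip_width 0.40065481251688906
joint_pos [ 24.2647  14.6715 -31.912  109.1884   9.0206  58.6073  22.6116]
```

Emit:
send_rows([
  [-1,0,0,0,0],
  [-1,0,0,0,0],
  [-1,0,0,0,0],
])

```text
time: 3.82
eef_pos: [0.5261, -0.0062, 0.0896]
tool_rot: [[0.001, 0.827, 0.561], [0.0, 0.561, -0.827], [-1.0, 0.001, -0.0]]
force: [2.6, 1.2, -1.9]
grip_width: 0.28
```

Emit:
send_rows([
  [-1,0,0,0,-0.02],
  [-1,0,0,0,-0.04],
  [-1,0,0,0,-0.04],
])

```text
time: 4.2
eef_pos: [0.5253, -0.0066, 0.0895]
tool_rot: [[-0.001, 0.962, 0.274], [-0.0, 0.274, -0.962], [-1.0, -0.001, -0.0]]
force: [-1.9, 0.2, 3.6]
grip_width: 0.282
```

```bash
cat > st.py <<'E'
from h import *
np.set_printoptions(precision=4,suppress=True)
o=observe()
for k in('time','eef_pos','force','moment','grip_width'):print(k,o[k])
print('j7',o['joint_pos'][6],'yaw',np.degrees(np.arctan2(o['tool_rot'][1,1],o['tool_rot'][0,1])))
E
python3 st.py
```

```text
time 4.2
eef_pos [ 0.5253 -0.0066  0.0895]
force [-1.8622  0.1965  3.5865]
moment [0.1981 0.3626 0.1236]
grip_width 0.2824617681817005
j7 5.055249278951545 yaw 15.917777814482083
```

Emit:
send_rows([
  [-1,0,0,0,-0.04],
  [-1,0,0,0,-0.04],
  [-1,0,0,0,-0.04],
  [-1,0,0,0,-0.04],
  [-1,0,0,0,-0.04],
  [-1,0,0,0,0],
])

```text
time: 4.95
eef_pos: [0.5243, -0.0065, 0.0895]
tool_rot: [[-0.003, 0.94, -0.341], [-0.0, -0.341, -0.94], [-1.0, -0.003, 0.001]]
force: [-4.7, 0.7, 5.0]
grip_width: 0.275
```

```bash
python3 st.py
```

```text
time 4.95
eef_pos [ 0.5243 -0.0065  0.0895]
force [-4.6885  0.7347  4.9635]
moment [0.3159 1.1719 0.0035]
grip_width 0.27546317187930786
j7 -29.624256336216664 yaw -19.95176247321697
```

Emit:
send_rows([
  [-1,0,0,0,-0.01],
  [-1,0,0,0,-0.01],
])

```text
time: 5.2
eef_pos: [0.5242, -0.0064, 0.0895]
tool_rot: [[-0.003, 0.917, -0.399], [-0.0, -0.399, -0.917], [-1.0, -0.003, 0.002]]
force: [-7.0, 1.8, 6.5]
grip_width: 0.285
```

```bash
python3 st.py
```

```text
time 5.2
eef_pos [ 0.5242 -0.0064  0.0895]
force [-6.9722  1.7581  6.4784]
moment [0.3871 1.5191 0.1164]
grip_width 0.2845388858621317
j7 -33.056927540933536 yaw -23.49164718873187
```

Emit:
send_rows([
  [-1,0,0,0,-0.01],
  [-1,0,0,0,-0.01],
])

```text
time: 5.45
eef_pos: [0.5241, -0.0063, 0.0895]
tool_rot: [[-0.004, 0.89, -0.455], [-0.0, -0.455, -0.89], [-1.0, -0.003, 0.002]]
force: [-7.8, 2.1, 7.5]
grip_width: 0.279
```

```bash
python3 st.py
```

```text
time 5.45
eef_pos [ 0.5241 -0.0063  0.0895]
force [-7.8169  2.0716  7.4744]
moment [0.4363 1.7096 0.1317]
grip_width 0.27862688952341524
j7 -36.54634654866871 yaw -27.091106468469196
```

Emit:
send_rows([
  [-1,0,0,0,-0.01],
  [-1,0,0,0,-0.01],
])

```text
time: 5.7
eef_pos: [0.524, -0.0062, 0.0894]
tool_rot: [[-0.004, 0.86, -0.51], [-0.0, -0.51, -0.86], [-1.0, -0.003, 0.002]]
force: [-7.5, 2.8, 7.4]
grip_width: 0.282
```

```bash
python3 st.py
```

```text
time 5.7
eef_pos [ 0.524  -0.0062  0.0894]
force [-7.4733  2.755   7.4041]
moment [0.5375 1.7343 0.1194]
grip_width 0.28237154220417693
j7 -40.033391148908045 yaw -30.68414813616157
```

Emit:
send_rows([
  [-1,0,0,0,-0.01],
  [-1,0,0,0,-0.01],
])

```text
time: 5.95
eef_pos: [0.524, -0.0061, 0.0895]
tool_rot: [[-0.004, 0.826, -0.563], [0.0, -0.563, -0.826], [-1.0, -0.003, 0.002]]
force: [-7.3, 2.2, 7.2]
grip_width: 0.283
```

```bash
python3 st.py
```

```text
time 5.95
eef_pos [ 0.524  -0.0061  0.0895]
force [-7.2841  2.2466  7.2083]
moment [0.5828 1.7706 0.169 ]
grip_width 0.2831127951806698
j7 -43.525317014396194 yaw -34.281269442633196
```

Emit:
send_rows([
  [-1,0,0,0,-0.01],
  [-1,0,0,0,-0.01],
])

```text
time: 6.2
eef_pos: [0.5238, -0.006, 0.0895]
tool_rot: [[-0.004, 0.789, -0.614], [0.0, -0.614, -0.789], [-1.0, -0.003, 0.002]]
force: [-8.2, 3.9, 9.2]
grip_width: 0.282
```

```bash
python3 st.py
```

```text
time 6.2
eef_pos [ 0.5238 -0.006   0.0895]
force [-8.2201  3.862   9.2035]
moment [0.6771 1.9406 0.2074]
grip_width 0.2817538398499526
j7 -47.012412437362954 yaw -37.86701427817743
```

Emit:
send_rows([
  [-1,0,0,0,-0.01],
  [-1,0,0,0,-0.01],
])

```text
time: 6.45
eef_pos: [0.5237, -0.0059, 0.0895]
tool_rot: [[-0.004, 0.749, -0.662], [0.0, -0.662, -0.749], [-1.0, -0.003, 0.003]]
force: [-9.4, 2.9, 8.1]
grip_width: 0.278
```

```bash
python3 st.py
```

```text
time 6.45
eef_pos [ 0.5237 -0.0059  0.0895]
force [-9.3653  2.8846  8.1368]
moment [0.7381 2.0563 0.2995]
grip_width 0.27802907597257603
j7 -50.50389407099753 yaw -41.45498648084653
```

Emit:
send_rows([
  [-1,0,0,0,-0.01],
  [-1,0,0,0,0],
])

```text
time: 6.7
eef_pos: [0.5237, -0.0059, 0.0895]
tool_rot: [[-0.004, 0.729, -0.685], [0.0, -0.685, -0.729], [-1.0, -0.003, 0.003]]
force: [-9.6, 3.8, 9.2]
grip_width: 0.279
```

```bash
python3 st.py
python3 - <<'E'
from h import *
cap('side','s2');crop('s2',290,180,410,290,5,'s2c')
E
```

```text
time 6.7
eef_pos [ 0.5237 -0.0059  0.0895]
force [-9.6056  3.7969  9.2141]
moment [0.7563 2.1473 0.2575]
grip_width 0.2793006315660064
j7 -52.21808318160161 yaw -43.220992526106066
```

View pics/s2c.png

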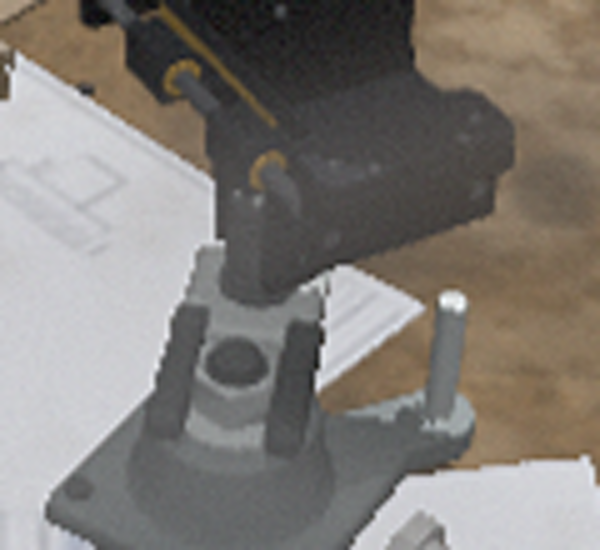

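Emit:
send_rows([
  [1,0,0,0,0],
  [1,0,0,0,0],
  [1,0,0,0,0],
  [1,0,0,0,0],
  [1,0,0,0.04,0],
  [1,0,0,0.04,0],
  [1,0,-0.04,0.03,0],
  [1,0.0,-0.05,0,0],
  [1,0,-0.05,0,0],
  [1,0,-0.05,0,0],
  [1,0,-0.05,0,0],
  [1,0,0,0,0],
])

```text
time: 8.25
eef_pos: [0.5245, -0.2516, 0.1991]
tool_rot: [[-0.001, 0.723, -0.69], [-0.001, -0.69, -0.723], [-1.0, 0.0, 0.002]]
force: [0.3, 0.7, 0.2]
grip_width: 0.999
```

```bash
python3 st.py
python3 - <<'E'
from h import *
cap('side','s3');crop('s3',290,180,410,290,5,'s3c')
cap('top','t3');crop('t3',235,195,365,280,6,'t3c')
E
```

```text
time 8.25
eef_pos [ 0.5245 -0.2516  0.1991]
force [0.2712 0.7156 0.2289]
moment [ 0.0399 -0.0578 -0.0322]
grip_width 0.9991662817702084
j7 -24.690403480381406 yaw -43.657440111199946
```

View pics/s3c.png

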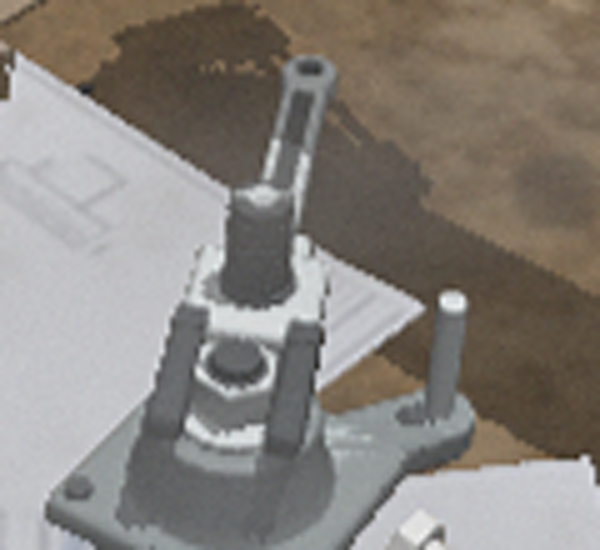

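View pics/t3c.png

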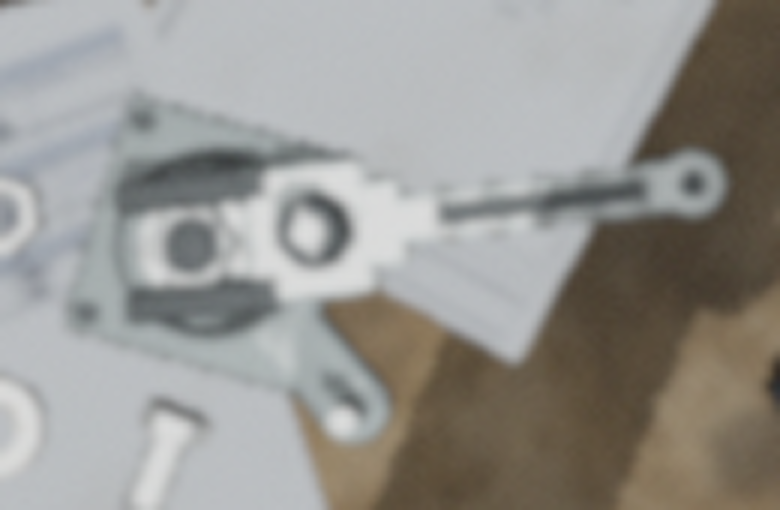

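Run:
```python
from h import *
for f in('t0','t3'):
    g=load(f)['p'].mean(2)
    for c in (259,261,272,274): print(f,c,g[218:252,c].astype(int))
crop('s3',310,225,370,285,10,'s3d');crop('s0',310,225,370,285,10,'s0d')
cv2.imwrite('pics/cmp.png',cv2.resize(np.hstack([cv2.imread('pics/s0d.png'),cv2.imread('pics/s3d.png')]),(800,400)))
```

```text
t0 259 [141 128 112 100  87  83  89  95  94  95 116 147 167 177 184 187 183 180
 180 180 185 186 181 171 154 129  97  79  83  90  93  92 111 138]
t0 261 [144 128 108  95  81  83  89  95  96 110 147 175 185 184 179 173 168 166
 169 170 177 188 194 192 186 166 126  90  88  93  93  93 114 141]
t0 272 [122  96  73  71  83  92  96  95 127 170 191 190 178 166 158 158 163 166
 159 153 159 167 174 181 179 150 104  93  97  98  91  80 100 134]
t0 274 [109  96  81  77  86  91  92  91 109 143 172 189 195 195 188 174 160 157
 164 175 186 194 196 192 173 132  97  93  98  99  91  92 117 144]
t3 259 [164 168 161 143 121 102  84  88 103 108 108 115 149 185 201 205 202 198
 198 198 203 204 198 183 152 111  97 103 107 105 124 155 171 172]
t3 261 [169 170 161 137 102  80  77  90 103 107 109 125 163 189 195 190 186 184
 185 188 195 206 212 203 170 122 102 103 107 102 115 147 168 172]
t3 272 [161 133  94  68  68  83 100 108 111 115 149 184 191 184 176 177 181 184
 177 172 177 179 163 127 100 104 112 111 110 110 107 102 117 150]
t3 274 [163 137  97  72  69  87 102 106 110 118 152 191 210 213 206 192 177 173
 182 193 204 204 184 141 105 104 113 112 103  95  93 103 134 161]
```

View pics/cmp.png

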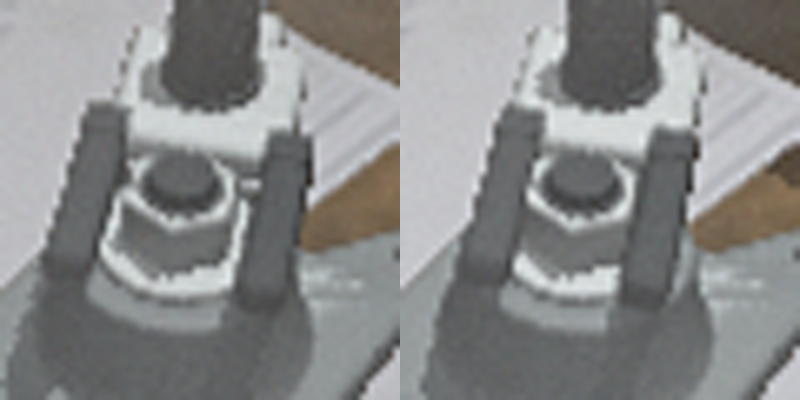

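Side comparison: jaws at (500–660, 110–300) in the right half now hug the nut (gap before, none after); top profile gap 17→13 px ≈ 31 mm. Worm torque rose 0.12→0.3 N m at the end. Now the handle: straddle it loosely.

Emit:
send_rows([
  [-0.08,0.002,0.028,0,0.0475],
  [-0.08,0.002,0.028,0,0.0475],
  [-0.08,0.002,0.028,0,0.0475],
  [-0.08,0.002,0.028,0,0.0475],
  [-0.08,0.002,0.028,0,0.0475],
  [-0.08,0,0.028,0,0.0475],
  [-0.08,0,0,0,0],
  [-0.08,0,0,0,0],
])

```text
time: 9.35
eef_pos: [0.5358, -0.0782, 0.1996]
tool_rot: [[0.0, 0.99, 0.14], [-0.0, 0.14, -0.99], [-1.0, 0.0, 0.0]]
force: [-0.8, -0.6, -0.2]
grip_width: 0.464
```

```bash
python3 st.py
python3 - <<'E'
from h import *
np.set_printoptions(precision=4,suppress=True)
t=lambda u,v:(235+u/6,195+v/6)
print(atz('t3',t(693,183),.07),atz('t3',t(520,207),.07),atz('t3',t(190,245),.075))
E
```

```text
time 9.35
eef_pos [ 0.5358 -0.0782  0.1996]
force [-0.832  -0.63   -0.2079]
moment [ 0.0099 -0.0781 -0.0156]
grip_width 0.463924250683205
j7 8.454633387741573 yaw 8.021396349339106
[ 0.5447 -0.1535  0.07  ] [ 0.5345 -0.0849  0.07  ] [0.5183 0.045  0.075 ]
```

Emit:
send_rows([
  [-0.08,-0.001,-0.007,-0.04,0],
  [-0.08,0,0,-0.04,0],
  [-0.08,0,0,-0.03,0],
  [-0.08,0,0,0,0],
])

```text
time: 9.85
eef_pos: [0.533, -0.0861, 0.0875]
tool_rot: [[-0.004, 0.99, 0.138], [0.001, 0.138, -0.99], [-1.0, -0.004, -0.001]]
force: [0.1, 0.3, -0.1]
grip_width: 0.461
```

```bash
python3 st.py
python3 - <<'E'
from h import *
cap('side','s4');crop('s4',290,140,430,280,4.2,'s4c')
E
```

```text
time 9.85
eef_pos [ 0.533  -0.0861  0.0875]
force [ 0.1038  0.311  -0.1269]
moment [-0.0119 -0.1143  0.0422]
grip_width 0.46069342125359103
j7 6.834032718880595 yaw 7.935804979368552
```

View pics/s4c.png

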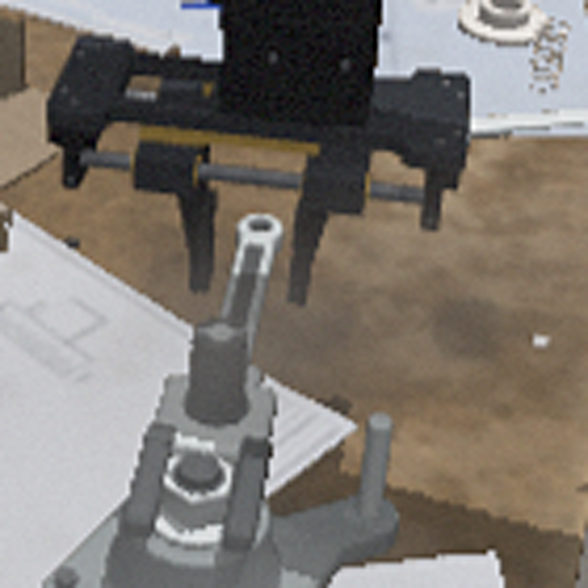

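Emit:
send_rows([
  [-0.08,0,0,-0.0265,0],
  [-0.08,0,0,0,0],
])

```text
time: 10.15
eef_pos: [0.5345, -0.0859, 0.0633]
tool_rot: [[-0.001, 0.99, 0.139], [0.0, 0.139, -0.99], [-1.0, -0.001, -0.0]]
force: [0.0, 0.3, 0.9]
grip_width: 0.462
```

```bash
python3 st.py
python3 - <<'E'
from h import *
c=np.array([.5183,.046]);r=observe()['eef_pos'][:2]-c
a=np.radians(-4.5);R=np.array([[np.cos(a),-np.sin(a)],[np.sin(a),np.cos(a)]])
for i in range(13):
    n=R@r;print(np.round(n-r,4),np.round(n+c,3));r=n
E
```

```text
time 10.15
eef_pos [ 0.5345 -0.0859  0.0633]
force [0.0369 0.3162 0.8953]
moment [ 0.0195 -0.1203  0.0424]
grip_width 0.46225740322719877
j7 6.082261334347738 yaw 7.993641179776735
[-0.0104 -0.0009] [ 0.524 -0.087]
[-0.0104 -0.    ] [ 0.514 -0.087]
[-0.0104  0.0008] [ 0.503 -0.086]
[-0.0103  0.0016] [ 0.493 -0.084]
[-0.0102  0.0024] [ 0.483 -0.082]
[-0.0099  0.0032] [ 0.473 -0.079]
[-0.0097  0.0039] [ 0.463 -0.075]
[-0.0093  0.0047] [ 0.454 -0.07 ]
[-0.0089  0.0054] [ 0.445 -0.065]
[-0.0085  0.0061] [ 0.437 -0.059]
[-0.008   0.0067] [ 0.429 -0.052]
[-0.0074  0.0073] [ 0.421 -0.045]
[-0.0068  0.0079] [ 0.414 -0.037]
```

Emit:
send_rows([
  [-0.08,-0.0104,-0.0009,0,-0.025],
  [-0.08,-0.0104,0,0,-0.025],
  [-0.08,-0.0104,0.0008,0,-0.025],
  [-0.08,-0.0103,0.0016,0,-0.025],
  [-0.08,-0.0102,0.0024,0,-0.025],
])

```text
time: 10.78
eef_pos: [0.4846, -0.0821, 0.0653]
tool_rot: [[0.004, 0.968, -0.253], [-0.001, -0.253, -0.968], [-1.0, 0.004, -0.0]]
force: [2.3, -1.4, -1.6]
grip_width: 0.46
```

```bash
python3 st.py
python3 - <<'E'
from h import *
cap('side','s5');crop('s5',290,140,430,280,4.2,'s5c')
E
```

```text
time 10.775
eef_pos [ 0.4846 -0.0821  0.0653]
force [ 2.3354 -1.432  -1.6302]
moment [-0.0803 -0.5662  0.0191]
grip_width 0.4603079013505933
j7 -14.202189805533308 yaw -14.641476802573582
```

View pics/s5c.png

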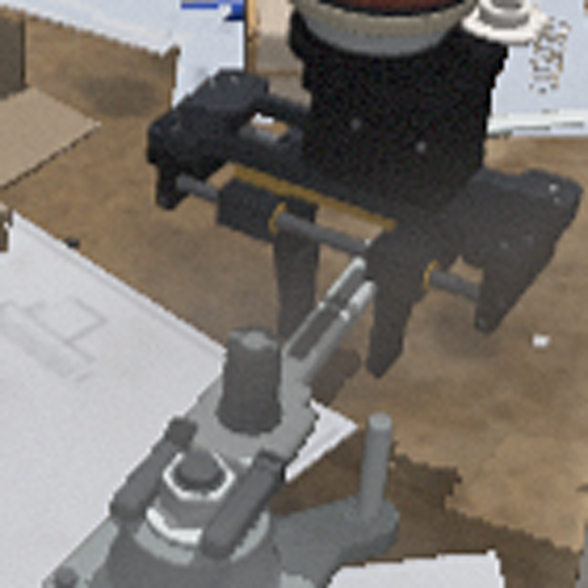

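Side crop: handle pushed by the far finger, the nut has turned with the jaws. Continue.

Emit:
send_rows([
  [-0.08,-0.0099,0.0032,0,-0.025],
  [-0.08,-0.0097,0.0039,0,-0.025],
  [-0.08,-0.0093,0.0047,0,-0.025],
  [-0.08,-0.0089,0.0054,0,-0.025],
  [-0.08,0,0,0,0],
])

```text
time: 11.45
eef_pos: [0.4462, -0.0645, 0.0646]
tool_rot: [[0.002, 0.845, -0.535], [-0.001, -0.535, -0.845], [-1.0, 0.002, -0.001]]
force: [0.0, -0.5, -1.2]
grip_width: 0.459
```

```bash
python3 st.py
python3 - <<'E'
from h import *
cap('side','s6');crop('s6',290,140,430,280,4.2,'s6c')
E
```

```text
time 11.45
eef_pos [ 0.4462 -0.0645  0.0646]
force [ 0.0291 -0.4634 -1.2006]
moment [-0.0385 -0.0399 -0.0522]
grip_width 0.45893434516533516
j7 -32.17443926724891 yaw -32.3738940867471
```

View pics/s6c.png

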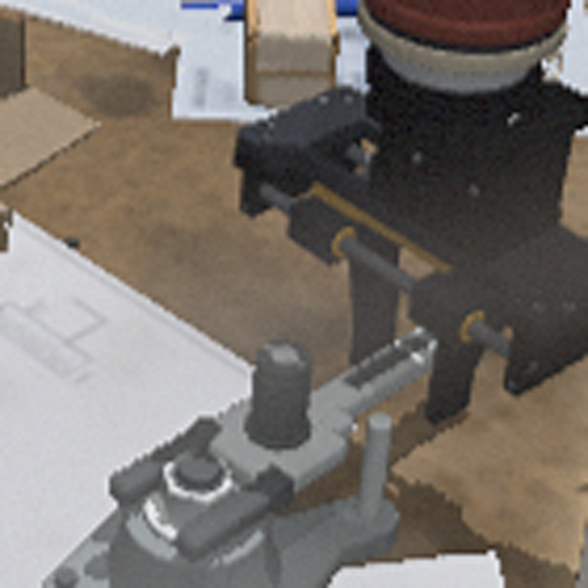

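Emit:
send_rows([
  [-0.08,-0.0043,0.003,0,-0.0125],
  [-0.08,-0.0042,0.0031,0,-0.0125],
  [-0.08,-0.004,0.0033,0,-0.0125],
])

```text
time: 11.88
eef_pos: [0.4343, -0.0556, 0.0641]
tool_rot: [[0.002, 0.775, -0.632], [-0.0, -0.632, -0.775], [-1.0, 0.002, -0.001]]
force: [1.8, -1.7, 1.5]
grip_width: 0.46
```

```bash
python3 st.py
```

```text
time 11.875
eef_pos [ 0.4343 -0.0556  0.0641]
force [ 1.8332 -1.6587  1.5224]
moment [-0.431  -0.4256  0.0344]
grip_width 0.4603470308284808
j7 -39.55082982174389 yaw -39.16418439620115
```

Emit:
send_rows([
  [-0.08,-0.002,0.0017,0,-0.006],
  [-0.08,-0.002,0.0017,0,-0.006],
])

```text
time: 12.12
eef_pos: [0.4296, -0.0518, 0.0635]
tool_rot: [[0.001, 0.751, -0.661], [0.0, -0.661, -0.751], [-1.0, 0.001, -0.001]]
force: [2.4, -1.0, 1.7]
grip_width: 0.459
```

```bash
python3 st.py
python3 - <<'E'
from h import *
cap('side','s7');crop('s7',310,200,430,280,5,'s7c')
E
```

```text
time 12.125
eef_pos [ 0.4296 -0.0518  0.0635]
force [ 2.3999 -0.9616  1.7255]
moment [-0.221  -0.5341  0.0538]
grip_width 0.4587326679856699
j7 -42.018625923536774 yaw -41.35500709458397
```

View pics/s7c.png

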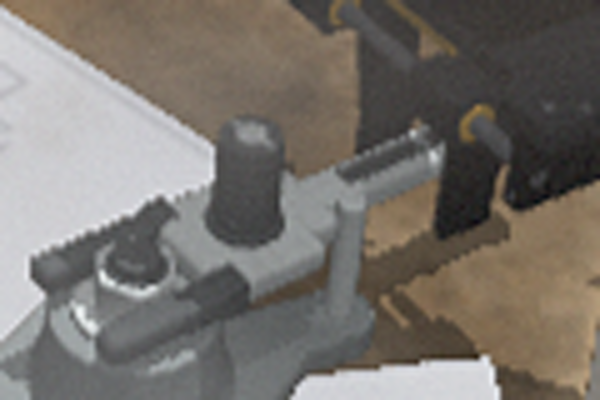

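Emit:
send_rows([
  [-0.08,-0.002,0.0018,0,-0.006],
  [-0.08,-0.002,0.0018,0,-0.006],
])

```text
time: 12.42
eef_pos: [0.4276, -0.0496, 0.0635]
tool_rot: [[0.006, 0.724, -0.689], [-0.002, -0.689, -0.724], [-1.0, 0.006, -0.003]]
force: [21.2, -13.0, -19.7]
grip_width: 0.465
```

```bash
python3 st.py
```

```text
time 12.425
eef_pos [ 0.4276 -0.0496  0.0635]
force [ 21.1836 -13.0374 -19.7349]
moment [-2.672  -4.6353  0.3141]
grip_width 0.46472416758080126
j7 -44.53206179454785 yaw -43.5861897872608
```

Emit:
send_rows([
  [-0.08,-0.001,0.001,0,-0.003],
  [-0.08,-0.001,0.001,0,-0.003],
])

```text
time: 12.68
eef_pos: [0.4277, -0.0493, 0.0638]
tool_rot: [[0.011, 0.711, -0.703], [-0.003, -0.703, -0.711], [-1.0, 0.01, -0.005]]
force: [29.5, -20.5, -25.8]
grip_width: 0.466
```

```bash
python3 st.py
python3 - <<'E'
from h import *
cap('side','s8');crop('s8',310,200,430,280,5,'s8c')
E
```

```text
time 12.675
eef_pos [ 0.4277 -0.0493  0.0638]
force [ 29.501  -20.5346 -25.8434]
moment [-3.877  -6.2445  0.298 ]
grip_width 0.46608889460646946
j7 -45.7614698993179 yaw -44.71006248411688
```

View pics/s8c.png

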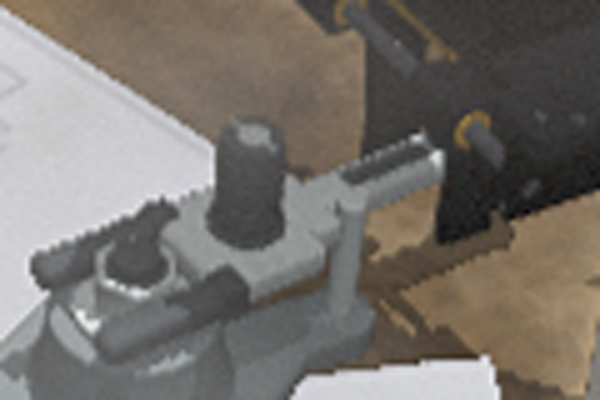

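Stop met (force 3 → 36 N, no motion). Centre the fingers, then lift clear.

Emit:
send_rows([
  [-0.08,0.0045,-0.004,0,0],
  [-0.08,0.004,-0.0035,0,0],
  [-0.08,0,0,0,0],
  [-0.08,0,0,0,0],
])

```text
time: 13.22
eef_pos: [0.4308, -0.0533, 0.0628]
tool_rot: [[-0.001, 0.712, -0.702], [0.0, -0.702, -0.712], [-1.0, -0.001, 0.001]]
force: [-0.5, -0.6, -0.2]
grip_width: 0.458
```

```bash
python3 st.py
```

```text
time 13.225
eef_pos [ 0.4308 -0.0533  0.0628]
force [-0.5203 -0.6212 -0.2093]
moment [-0.0121  0.0261 -0.0021]
grip_width 0.4580543246509655
j7 -45.1328913166195 yaw -44.595994643603895
```

Emit:
send_rows([
  [-0.08,0,0,0.03,0],
  [-0.08,0,0,0.04,0],
  [-0.08,0,0,0.04,0],
  [-0.08,0,-0.04,0.03,0],
  [-0.08,0.03,-0.05,0,0],
  [-0.08,0.03,-0.05,0,0],
  [-0.08,0.03,-0.05,0,0],
  [-0.08,0,-0.05,0,0],
  [-0.08,0,0,0,0],
  [-0.08,0,0,0,0],
])

```text
time: 14.48
eef_pos: [0.5212, -0.2927, 0.2026]
tool_rot: [[-0.001, 0.712, -0.702], [0.001, -0.702, -0.712], [-1.0, -0.001, -0.0]]
force: [-0.1, 0.2, -0.5]
grip_width: 0.458
```

```bash
python3 st.py
python3 - <<'E'
from h import *
cap('side','s9');crop('s9',290,190,410,290,5,'s9c')
cap('top','t9');crop('t9',235,195,365,280,6,'t9c')
E
```

```text
time 14.475
eef_pos [ 0.5212 -0.2927  0.2026]
force [-0.1452  0.1557 -0.5   ]
moment [ 0.0164  0.0632 -0.069 ]
grip_width 0.4584256719214832
j7 -21.051576458689365 yaw -44.60003011810855
```

View pics/s9c.png

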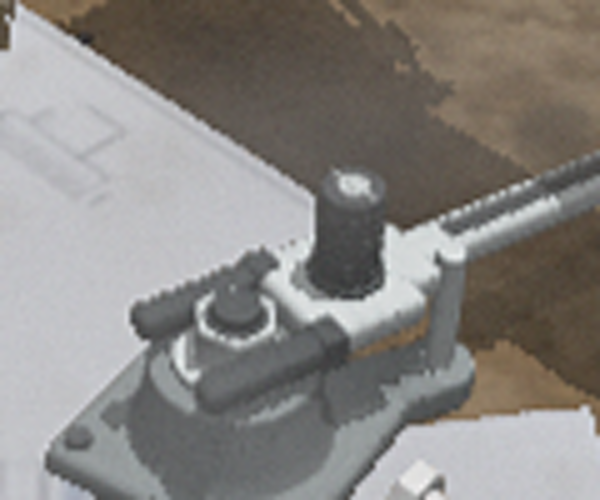

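View pics/t9c.png

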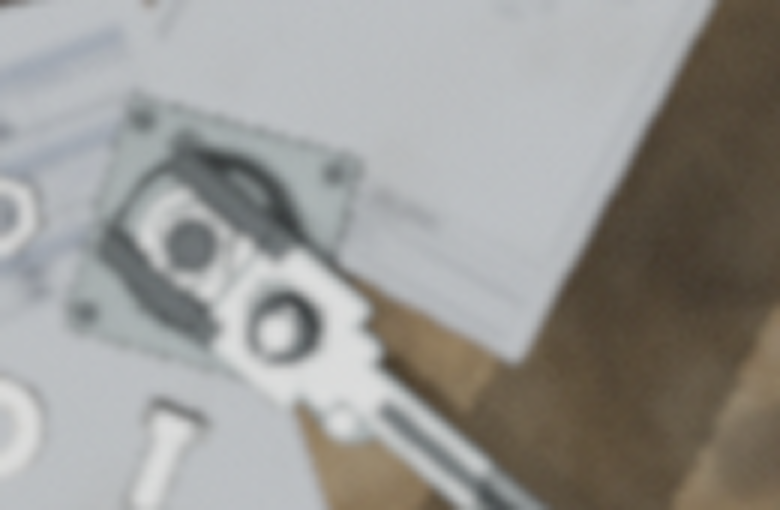

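Both views show the handle against the stop pin (top crop (345,420)), the nut aligned with the jaws, and the gripper clear.

```bash
python3 -c "
from bench import robot
print(robot.finish_job())"
```

```text
the job is handed in; nothing more can be done
None
```

The jaws are closed on the nut, the wrench is swung clockwise to the stop pin with the nut turning along, and the job was handed in at about 14.6 s.

- **Worm:** I gripped it at 20 N and rolled it about 77° clockwise. The wrist moment rose from about 0.12 to 0.26–0.30 N m, so it had gone stiff. The jaw gap in the top view shrank from about 17 to 13 px (roughly 31 mm, blur-limited), and the side view shows the jaws against the flats. The last few degrees went past the most the worm could need (74.5°), so they were probably slip or tightening against the nut.
- **Handle:** I straddled it loosely and swung it along its arc with about 3 N. At the pin the force rose, and one more small step took it to about 44 N in total (36 N level) with no further motion. That force was at the fingers; the limits are 40 N on the arm or gripper body and 120 N at the wrist.
- **Release:** I backed off to zero force and lifted clear. Both final pictures show the handle at the pin, the nut still aligned in the jaws, and the robot touching nothing.

While I rolled the worm, the tool was pushed sideways with up to about 10 N and drifted about 2 mm. The handle ended up only about 0.01 rad from where it started before the swing. No other check disagreed.

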